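Nip a sawn blank in the V-jig with the slotted jaw and lock it

TASK

Stand the tall sawn blank that lies nearest the jig in the centring jig between the V-stop and the sliding jaw, then push the jaw up by its knob until it presses the blank firmly into the V by feel (some 6 to 11 N beyond its drag; 16 N would bruise the wood), the brass pointer then being on the red band. With the blank still nipped, swing the cam lever all the way down to lock the jaw, and let go; leave the cup, the tape measure and the wax tin where they are.

Things in the scene. Friction and masses are not known exactly. Their poses are not given: they have to be found in the camera images.
- jig: Centring jig fixed to the bench: plywood base 332 x 110 mm, 18 mm thick. Origin on the bench top under its centreline (base from x = -184 to +148 mm). Its x axis is the slide direction and points to the V-stop, z is up. Dark guide strips (8 mm high, y = 31 to 46 mm either side) run from x = -179 to +23 mm
- v_stop: V-stop: wooden block 40 mm high fixed on the base; its origin and axes are the jig's. Notch of 120 degrees open to -x, deepest at x = +115 mm, its faces ending at x = +98 mm, y = +-30 mm, the block itself 78 mm wide
- v_mouth (a point): Where the blank belongs: on the base's top (18 mm above the bench) at jig x = +78 mm, y = 0; axes as the jig. The middle of a seated blank ends within 6 mm of it; set it down some 12 mm nearer the jaw so that it clears the V-stop, and the jaw will push it in
- red_band (a point): Middle of the red band, 14 mm long, painted on the top of the +y guide strip at jig x = -31.5 mm
- blank_mid (a point): Middle of the loose sawn blank, 26 mm above its underside: rough eight-sided light wood, 53 mm tall, about 0.11 kg, black cross on top, standing on the bench to the right of the jig. Uneven: 60 to 68 mm across, narrowest (60) along its own direction 30 degrees from x towards y; it may stand in the jig any way round, so where the jaw meets it differs by several mm
- blank: The same blank; origin in the middle of its underside
- jaw_knob (a point): Middle of the dark turned knob (29 mm thick, 38 mm tall, this point 86 mm above the bench) on the jaw block (60 mm wide, top 62 mm above the bench), 28 mm behind the cork face. The block sits on a slotted steel plate that slides over a fixed stud; it drags with about 8 N and stays where it is left
- jaw (a joint): Jaw position in m: 0 fully back (start 0 to 0.015), growing towards the V-stop, at most 0.066. Cork face (springs slack) at jig x = value - 0.010. Brass pointer inside the red band from 0.0465 to 0.0605
- face: Cork-faced front plate (60 mm wide, 37 mm high) of the jaw, on two stiff springs, 20 N per mm, travel 3 mm; its origin is in the middle of the cork face, at bench height. When the knob is let go the jaw backs off until some 5 N are left. Pushing the knob along the jig's x with 14 to 19 N in all (8 N of it drag) nips the blank well
- lever_ball (a point): Middle of the black ball (26 mm) of the steel cam lever on the stud behind the jaw. At lever angle a it lies at jig x = -97 mm - 85 mm sin(0.384 + a), y = 0, height 42 mm + 85 mm cos(0.384 + a) over the bench: it swings away from the jaw and down. Open, its top stands 135 mm high: carry things clear of it
- lever (a joint): Cam lever angle in rad: 0 open (22 degrees from upright, start 0 to 0.12), 1.08 fully down on its stop. It needs about 4 N at the ball at first; the spiral cam bites from about 0.45 and the force grows to some 9 N at the stop. It stays where it is left
- cup: Turned wooden cup, 66 mm wide, 68 mm tall, a bystander; origin under its middle
- tape: Yellow tape measure 89 x 80 x 32 mm, a bystander; origin under its middle
- tin: Round wax tin with red lid, 67 mm wide, 32 mm tall, a bystander; origin under its middle

How it is judged:
By the outcome, as a careful person would: the job done as asked, in the order asked, and still so for the second after the job is handed in, with the robot touching nothing.
It also fails if it takes over 72 s, if anything falls off the work surface, if the arm or the gripper's body presses on something with over 40 N, if the wrist force passes 120 N, or if a joint passes its speed limit or range.

ROBOT

A 6-joint arm with a two-finger parallel gripper is mounted at the origin on a cart in front of the work surface, level with it; the furniture and walls round the work are solid. World frame = base frame: x ahead of the robot, y to its left, z up, the work surface at z = 0. Lengths are in m, angles in rad, forces in N, time in s.
With the tool pointing down it reaches from about 0.25 to 0.8 m from the base axis. Payload 3.9 kg.
Tool frame: the origin (TCP) lies between the finger pads; the fingertips stand 14 mm ahead of it and the grasp point (between the pads) lies 5 mm behind it; z points along the fingers, y is the line along which they close (so a half turn about z gives the same grasp; the last joint's range is limited). The gripper opens to 85 mm and grips with 20 to 120 N. Pads are 22 mm wide; open, the fingers measure 114 mm over their backs; the gripper's body (76 mm by 85 mm) begins 54 mm behind the grasp point. The pads swing forward as they close: fully open they stand 13 mm farther back than shut.
Start: joints at [1.122, 0.26, -0.138, 1.173, 0, 1.571], TCP at [0.228, 0.473, 0.245] pointing down, gripper open.
Joint ranges: [-2.78, 2.78], [-0.83, 1.72], [-1.28, 1.37], [-1.9, 2.12], [-1.57, 1.48], [-3.14, 3.14]. Speed limits (rad/s): [2.57, 2.57, 3.14, 3.14, 3.14, 3.14].

INTERFACE

Orientations are given as a 3x3 rotation matrix whose columns are the frame's x, y, z axes.
In Python, from workcell import bot gives the robot as it stands. The module is installed in compiled form; this text tells all that it offers.
- The arm moves only by the tool move_arm, never from a script. Its argument "deltas" is a list of rows, each a list of 3 entries, a list of its own where there are three numbers: the opening, from 0 (shut) to 1 (fully open), then the shift along the tool's x, y, z in cm, then the turn about the tool's z in degrees. A call has 1 to 12 rows; each row shifts and turns the commanded pose from where the row before left it, along the tool's axes as they then stand; what a row does not reach is not made up. A row lasts 1/8 s, in which the tool goes at most 62.5 mm and 10.7 degrees, less where a joint would pass 70% of its speed; a pose out of reach is approached as far as the arm can. A call with a gripper value outside its range is refused whole. The fingers move at their own pace and stop on an object; "newtons" is the grip in N (left out, the last holds). Time passes only in rows, so rows that do not move let the fingers close. It gives the time, the measured TCP pose, the force, the opening and the grip force at its end, in the units of the state.
- bot.sense(): the state, without advancing time (a new reading comes with each control period).
- bot.read_camera(name): name is "scene" or "top" or "wrist"; returns a dict with "frame" (420x560x3 uint8, red, green, blue), "depth" (420x560 float32, m along the optical axis (not along the pixel's ray), 0 where there is no reading), "fx", "fy", "cx", "cy" (pixels), "position" and "orientation" of the camera in the world. Camera axes: x right, y down, z forward; pixel columns grow to the right and rows downward; lengths in m; the calibration is good to about 2 mm. A picture is of the moment at which its call begins.
- bot.job_done(): hands the job in; it is judged then, once.
The state is a dict: "clock": time; "q": joint angles; "joint_velocities": joint speeds; "tau": joint torques, N m; "tool_pos": TCP position; "tool_rot": TCP orientation; "ft_force": force on the tool from outside, world axes, zero at the start; "moment": the same for the moment, N m; "gripper_width": finger opening in m; "grip_force": force on a finger pad.
Only numpy, scipy, OpenCV 4.12 (cv2) and the standard library are available. Lean on these libraries where they do the work, as an engineer would, in place of code of your own. Each camera call takes 0.05 s, during which the arm holds its last target. There are 200 camera calls.

## Working session

There is one attempt and no reset: what is moved stays moved. The work goes in short steps, Python scripts to look and compute and a tool call to move; the robot and the scene stay as the last step left them, time stands still between calls to the robot, and variables do not carry over. Pictures are saved under pics/ and viewed, at most 10 in all, crops included, and the job is handed in when it is done.

Besides the shell and the picture viewer there is one more tool, called after "Call:" as name(argument=value, ...) on one line, values as JSON. move_arm: Moves the arm, as the interface text tells. Its arguments: {"type":"object","properties":{"deltas":{"type":"array","items":{"type":"array"}},"newtons":{"type":"number"}},"required":["deltas"]}

```bash
mkdir -p pics; cat > h.py <<'E'
import numpy as np, cv2
from workcell import bot
def save(c,n): cv2.imwrite('pics/'+n+'.png',c['frame'][:,:,::-1])
def pt(c,u,v):
    d=c['depth'][int(round(v)),int(round(u))]
    return np.array(c['position'])+np.array(c['orientation'])@(d*np.array([(u-c['cx'])/c['fx'],(v-c['cy'])/c['fy'],1]))
def ray(c,u,v,z):
    r=np.array(c['orientation'])@np.array([(u-c['cx'])/c['fx'],(v-c['cy'])/c['fy'],1]); p=np.array(c['position'])
    return p+r*(z-p[2])/r[2]
def cloud(c):
    v,u=np.mgrid[0:420,0:560]; d=c['depth'].astype(float)
    r=np.stack([(u-c['cx'])/c['fx']*d,(v-c['cy'])/c['fy']*d,d],-1)
    return r@np.array(c['orientation']).T+np.array(c['position'])
E
python3 - <<'E'
from h import *
np.set_printoptions(precision=4,suppress=True)
s=bot.sense();print(s)
a=bot.read_camera('top');b=bot.read_camera('scene')
save(a,'top0');save(b,'scene0')
import pickle;pickle.dump((a,b),open('c0.pkl','wb'))
for c in(a,b):print(c['position'],c['orientation'],c['fx'])
E
```

```text
{'clock': 0.0, 'q': array([ 1.122 ,  0.2607, -0.1394,  1.1727,  0.    ,  1.5708]), 'joint_velocities': array([-0.0004, -0.0003,  0.001 , -0.0008,  0.0011,  0.0019]), 'tau': array([  0.0015, -40.5673,  25.3924,   0.0187,   0.0004,  -0.    ]), 'tool_pos': array([0.2275, 0.4724, 0.2445]), 'tool_rot': array([[-0.9009,  0.4339, -0.0009],
       [ 0.4339,  0.9009, -0.0018],
       [ 0.    , -0.002 , -1.    ]]), 'ft_force': array([ 0.3125,  0.1581, -0.422 ]), 'moment': array([ 0.0139,  0.0052, -0.02  ]), 'grip_force': 0.0, 'gripper_width': 0.08500758995339623}
[ 0.3559 -0.0104  1.5441] [[ 0.0294 -0.9934  0.1106]
 [-0.9996 -0.0293  0.0019]
 [ 0.0014 -0.1106 -0.9939]] 493.47732106867653
[-0.0972 -0.8829  0.9431] [[ 0.8178 -0.3511  0.456 ]
 [-0.5754 -0.5128  0.6372]
 [ 0.0101 -0.7834 -0.6214]] 483.7627470303232
```

View pics/top0.png

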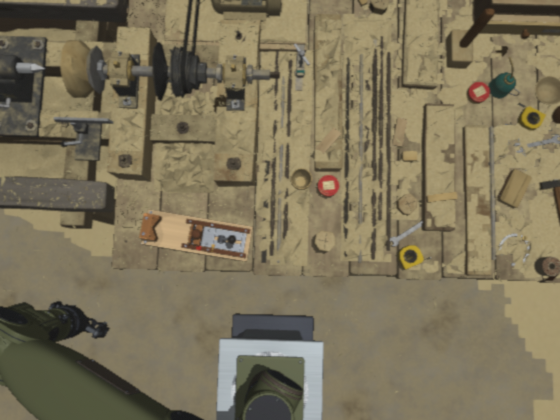

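View pics/scene0.png

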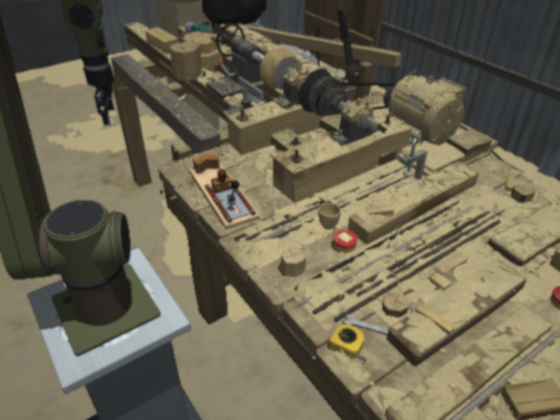

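Top view: jig with its V at left (150,228) and jaw/lever at (195–230,238); nearest blank at (325,242), cup (301,180), tin (328,186), tape (411,258). A second disc lies farther off at (407,204).

```bash
python3 - <<'E'
from h import *
import pickle
np.set_printoptions(precision=4,suppress=True)
a,b=pickle.load(open('c0.pkl','rb'))
im=cv2.resize(a['frame'][160:280,120:360][:,:,::-1],(800,400),interpolation=cv2.INTER_CUBIC)
cv2.imwrite('pics/crop0.png',im)
P=cloud(a)
for n,(u,v),(lo,hi) in(('blank',(325,242),(.04,.065)),('other',(407,204),(.03,.07)),('cup',(301,180),(.05,.08)),('tin',(328,186),(.02,.04)),('tape',(411,258),(.02,.04))):
    Q=P[v-22:v+22,u-16:u+16].reshape(-1,3); Q=Q[(Q[:,2]>lo)&(Q[:,2]<hi)]
    print(n,len(Q),Q.min(0),Q.max(0),np.median(Q,0))
# jig base: height 18mm
R=P[195:275,125:265]; 
# left end/right end from points at 12-24mm
Q=R.reshape(-1,3);Q=Q[(Q[:,2]>.011)&(Q[:,2]<.07)]
r=cv2.minAreaRect((Q[:,:2]*1000).astype(np.float32));print(r,cv2.boxPoints(r))
E
```

```text
blank 339 [ 0.4248 -0.1833  0.0402] [ 0.4853 -0.1228  0.0619] [ 0.4569 -0.1534  0.0511]
other 260 [ 0.5491 -0.437   0.0301] [ 0.6095 -0.3775  0.0469] [ 0.5788 -0.4081  0.0341]
cup 146 [ 0.6104 -0.1235  0.0502] [ 0.7085 -0.0441  0.0731] [ 0.6573 -0.0848  0.063 ]
tin 395 [ 0.5988 -0.1998  0.0203] [ 0.6907 -0.1182  0.0399] [ 0.633 -0.163  0.03 ]
tape 430 [ 0.3779 -0.4579  0.0203] [ 0.452  -0.3849  0.0387] [ 0.4173 -0.4191  0.0294]
((469.82275390625, 247.07977294921875), (240.037109375, 432.79937744140625), 1.7998710870742798) [[343.0666 459.6031]
 [356.6602  27.0172]
 [596.5789  34.5565]
 [582.9854 467.1423]]
```

View pics/crop0.png

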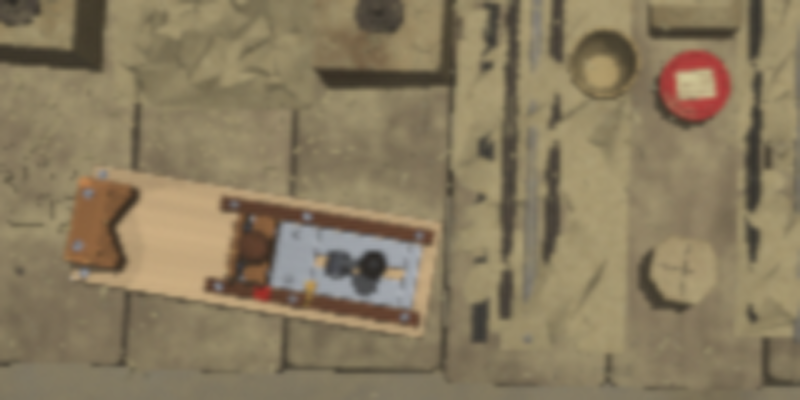

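Crop: jig base corners at about (95,168), (440,222), (422,335), (72,280) in the crop; red band (262,293); blank cross (684,268). Knob is at (255,248), lever ball (372,264).

```bash
cat >> h.py <<'E'
def jigfit(c):
    P=cloud(c)
E
python3 - <<'E'
from h import *
import pickle
np.set_printoptions(precision=4,suppress=True)
a,b=pickle.load(open('c0.pkl','rb'))
w=lambda u,v,z:ray(a,120+u/3.3333-.35,160+v/3.3333-.35,z)
C=[w(*p,.018) for p in((95,168),(440,222),(422,335),(72,280))]
for i in range(4):print(C[i],np.linalg.norm(C[i]-C[i-1]))
x=(C[0]+C[3]-C[1]-C[2])[:2];x/=np.linalg.norm(x);print('x',x,np.degrees(np.arctan2(x[1],x[0])))
y=np.array([-x[1],x[0]]);o=np.mean(C,0)[:2]+x*.018;print('o',o)
for n,p in(('red',(262,293,.026)),('knob',(255,248,.105)),('ball',(372,264,.134)),('vdeep',(121,225,.058)),('pointer',(310,290,.028))):
  q=w(*p)[:2]-o;print(n,q@x,q@y,w(*p))
print('blank',w(684,268,.053))
E
```

```text
[0.5372 0.3938 0.018 ] 0.10630749371160628
[0.496  0.0697 0.018 ] 0.32669273226274187
[0.3907 0.0827 0.018 ] 0.10613044637493955
[0.432 0.409 0.018] 0.3289567623524838
x [0.1257 0.9921] 82.77879155122787
o [0.4662 0.2567]
red -0.030623229730961342 0.03793242036432792 [0.4248 0.231  0.026 ]
knob -0.03068906291564859 0.0020061740441526 [0.4604 0.2265 0.105 ]
ball -0.137252484802894 0.001505692513631661 [0.4475 0.1207 0.134 ]
vdeep 0.10103505365155815 -0.00218586769909874 [0.4811 0.3566 0.058 ]
pointer -0.07414731436512007 0.028416229388497312 [0.4287 0.1867 0.028 ]
blank [ 0.4575 -0.1549  0.053 ]
```

Call:
move_arm(deltas=[[1,[-4.35,-4.2,0],0],[1,[-4.35,-4.2,0],0],[1,[-4.35,-4.2,0],0],[1,[-4.35,-4.2,0],0],[1,[-4.35,-4.2,0],0],[1,[-4.35,-4.2,0],0],[1,[-4.35,-4.2,0],0],[1,[-4.35,-4.2,0],0],[1,[-4.35,-4.2,0],0],[1,[-4.35,-4.2,0],0],[1,[-4.35,-4.2,0],0],[1,[0,0,0],0]], newtons=40)

```text
clock: 1.6
tool_pos: [0.4596, -0.1544, 0.2446]
tool_rot: [[-0.898, 0.439, 0.0], [0.439, 0.898, -0.001], [-0.0, -0.001, -1.0]]
ft_force: [-0.2, 1.0, 0.2]
gripper_width: 0.085
grip_force: 0.0
```

```bash
python3 - <<'E'
from h import *
np.set_printoptions(precision=4,suppress=True)
s=bot.sense();print(s['tool_pos'],s['tool_rot'],s['q'],s['ft_force'])
c=bot.read_camera('wrist');save(c,'w1')
import pickle;pickle.dump(c,open('w1.pkl','wb'))
print(c['position'],c['orientation'])
P=cloud(c);m=((P[...,2]>.046)&(P[...,2]<.06)&(abs(P[...,0]-.457)<.06)&(abs(P[...,1]+.155)<.06)).astype(np.uint8)
n,l,st,ce=cv2.connectedComponentsWithStats(m);i=1+np.argmax(st[1:,4]);m=(l==i).astype(np.uint8)
k=cv2.findContours(m,0,2)[0][0];h=cv2.convexHull(k)[:,0]
W=np.array([ray(c,u,v,.053)[:2] for u,v in h]);print('centre',P[m>0].mean(0),ce[i],(W.min(0)+W.max(0))/2)
for t in range(0,180,10):
    d=np.array([np.cos(np.radians(t)),np.sin(np.radians(t))]);p=W@d;print(t,round(1000*np.ptp(p),1),end='; ')
ap=cv2.approxPolyDP(h.reshape(-1,1,2),5,True)[:,0];V=np.array([ray(c,u,v,.053)[:2] for u,v in ap]);print();
for i in range(len(V)):
    e=V[i]-V[i-1];print(ap[i],1000*np.linalg.norm(e),np.degrees(np.arctan2(e[1],e[0])))
E
```

```text
[ 0.4596 -0.1544  0.2446] [[-0.8985  0.439   0.0002]
 [ 0.439   0.8985 -0.0007]
 [-0.0005 -0.0006 -1.    ]] [-0.3237  0.1914 -0.2316  1.1474 -0.0006  0.1308] [-0.1921  1.0427  0.1869]
[ 0.3959 -0.1238  0.3722] [[ 0.4395  0.8634  0.2478]
 [ 0.8982 -0.4219 -0.1233]
 [-0.0019  0.2768 -0.9609]]
centre [ 0.4549 -0.1551  0.051 ] [277.2233 187.4411] [ 0.4544 -0.1547]
0 62.1; 10 65.1; 20 66.1; 30 65.8; 40 63.7; 50 63.7; 60 64.1; 70 63.3; 80 61.1; 90 61.5; 100 63.7; 110 63.9; 120 62.8; 130 62.9; 140 64.1; 150 63.4; 160 61.7; 170 59.0; 
[282 159] 29.419293239157607 78.37209776637995
[301 170] 23.2434258945334 34.110977439995956
[307 194] 26.983965261223013 -10.966482259535924
[299 208] 17.83936191941845 -54.06621442966537
[269 216] 34.28154693148872 -100.49129318177228
[257 209] 15.38926716352871 -147.58066604614532
[248 187] 26.2764015096835 174.42680223541217
[255 166] 23.960717269446036 134.3487154230125
```

View pics/w1.png

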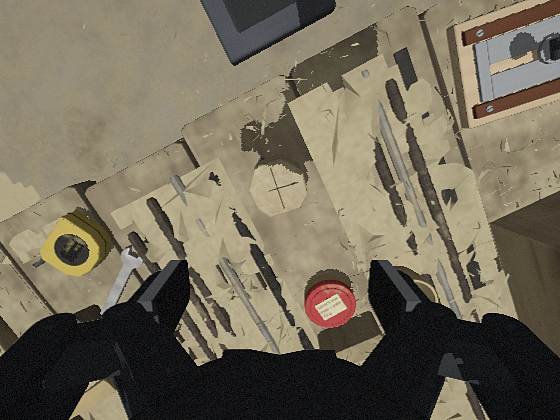

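The blank shows at (277,187): its centre comes out at (0.455,-0.155) with its top near 0.052, and its narrow flats face 170°. I turn the tool onto those flats and go down halfway.

Call:
move_arm(deltas=[[1,[0,0,0],10.6],[1,[0,0,0],10.6],[1,[0,0,0],10.6],[1,[0,0,0],10.6],[1,[0,0,0],10.6],[1,[0,0,0],10.6],[1,[0,0,0],10.4],[1,[-0.1,-0.4,4],0],[1,[0,0,5],0],[1,[0,0,0],0]])

```text
clock: 2.9
tool_pos: [0.45, -0.1484, 0.1523]
tool_rot: [[0.167, 0.986, -0.009], [0.986, -0.167, 0.003], [0.002, -0.01, -1.0]]
ft_force: [-0.1, -0.4, 0.4]
gripper_width: 0.0854
grip_force: 0.0
```

```bash
python3 - <<'E'
from h import *
np.set_printoptions(precision=4,suppress=True)
s=bot.sense();print(s['tool_pos'],s['tool_rot'],s['q'])
c=bot.read_camera('wrist');save(c,'w2')
P=cloud(c);m=((P[...,2]>.044)&(P[...,2]<.06)&(abs(P[...,0]-.457)<.06)&(abs(P[...,1]+.155)<.06)).astype(np.uint8)
n,l,st,ce=cv2.connectedComponentsWithStats(m);i=1+np.argmax(st[1:,4]);m=(l==i).astype(np.uint8)
k=cv2.findContours(m,0,2)[0][0];h=cv2.convexHull(k)[:,0]
W=np.array([ray(c,u,v,.053)[:2] for u,v in h]);mm=cv2.moments(W.reshape(-1,1,2).astype(np.float32)*1000);ctr=np.array([mm['m10'],mm['m01']])/mm['m00']/1000
print(st[i],ce[i],ctr,'tool dx,dy cm',s['tool_rot'][:2,:2].T@(ctr-s['tool_pos'][:2])*100)
for t in range(160,185,4):
    d=np.array([np.cos(np.radians(t)),np.sin(np.radians(t))]);p=W@d;print(t,round(1000*np.ptp(p),1),end='; ')
E
```

```text
[ 0.45   -0.1484  0.1523] [[ 0.1667  0.986  -0.0092]
 [ 0.986  -0.1667  0.0034]
 [ 0.0018 -0.0096 -1.    ]] [-0.3187  0.2427 -0.4188  0.9191  0.0004  1.4196]
[ 252  183   75   76 4730] [289.4175 219.678 ] [ 0.456  -0.1539] tool dx,dy cm [-0.4454  0.6852]
160 61.9; 164 60.6; 168 59.0; 172 58.8; 176 60.6; 180 62.2; 184 63.8;
```

Call:
move_arm(deltas=[[1,[0,0,4],0],[1,[0,0,2],0],[1,[0,0,0],0],[1,[0,0,0],0]])

```text
clock: 3.45
tool_pos: [0.4561, -0.1515, 0.0974]
tool_rot: [[0.168, 0.986, 0.003], [0.986, -0.168, -0.001], [-0.0, 0.003, -1.0]]
ft_force: [-0.2, -0.2, -0.4]
gripper_width: 0.0855
grip_force: 0.0
```

```bash
python3 - <<'E'
from h import *
np.set_printoptions(precision=4,suppress=True)
s=bot.sense();print(s['tool_pos'],s['tool_rot'],'tool d cm',s['tool_rot'].T@(np.array([.4557,-.1545,.022])-s['tool_pos'])*100)
E
```

```text
[ 0.4561 -0.1515  0.0974] [[ 0.1683  0.9857  0.0034]
 [ 0.9857 -0.1683 -0.001 ]
 [-0.0005  0.0035 -1.    ]] tool d cm [-0.3026 -0.0101  7.5402]
```

Call:
move_arm(deltas=[[1,[-0.3,0,2.5],0],[1,[0,0,3],0],[1,[0,0,2],0],[1,[0,0,0],0],[1,[0,0,0],0],[0,[0,0,0],0],[0,[0,0,0],0],[0,[0,0,0],0],[0,[0,0,0],0],[0,[0,0,0],0]], newtons=40)

```text
clock: 4.7
tool_pos: [0.455, -0.1545, 0.0215]
tool_rot: [[0.169, 0.986, 0.003], [0.986, -0.169, -0.001], [-0.0, 0.003, -1.0]]
ft_force: [-0.6, 0.4, 7.4]
gripper_width: 0.0591
grip_force: 43.3
```

Call:
move_arm(deltas=[[0,[0,0,-2],0],[0,[0,0,-5],0],[0,[0,0,-6],0],[0,[0,0,-5],0],[0,[0,0,-2],0],[0,[0,0,0],0]])

```text
clock: 5.45
tool_pos: [0.4549, -0.1545, 0.222]
tool_rot: [[0.169, 0.986, 0.004], [0.986, -0.169, -0.001], [-0.001, 0.004, -1.0]]
ft_force: [0.4, -0.5, -1.2]
gripper_width: 0.0589
grip_force: 43.6
```

Call:
move_arm(deltas=[[0,[2,-0.3,0],0],[0,[5,-0.65,0],0],[0,[5,-0.65,0],0],[0,[5,-0.65,0],0],[0,[5,-0.65,0],0],[0,[5,-0.65,0],0],[0,[5,-0.65,0],0],[0,[5,-0.65,0],0],[0,[5,-0.65,0],0],[0,[5.3,-0.65,0],-2.5],[0,[0,0,0],0],[0,[0,0,0],0]])

```text
clock: 6.95
tool_pos: [0.4719, 0.3216, 0.2184]
tool_rot: [[0.125, 0.992, -0.003], [0.992, -0.125, -0.003], [-0.003, -0.003, -1.0]]
ft_force: [-0.3, -0.9, -0.1]
gripper_width: 0.059
grip_force: 43.6
```

```bash
python3 - <<'E'
from h import *
np.set_printoptions(precision=4,suppress=True)
s=bot.sense();print(s['tool_pos'],s['tool_rot'],s['q'],s['gripper_width'],s['ft_force'])
c=bot.read_camera('wrist');save(c,'w3')
import pickle;pickle.dump(c,open('w3.pkl','wb'))
E
```

```text
[0.4719 0.3216 0.2184] [[ 0.1253  0.9921 -0.0031]
 [ 0.9921 -0.1253 -0.0027]
 [-0.0031 -0.0027 -1.    ]] [ 0.5985  0.3537 -0.0731  1.1481 -0.0005  2.2949] 0.05898702806283925 [-0.285  -0.8511 -0.121 ]
```

View pics/w3.png

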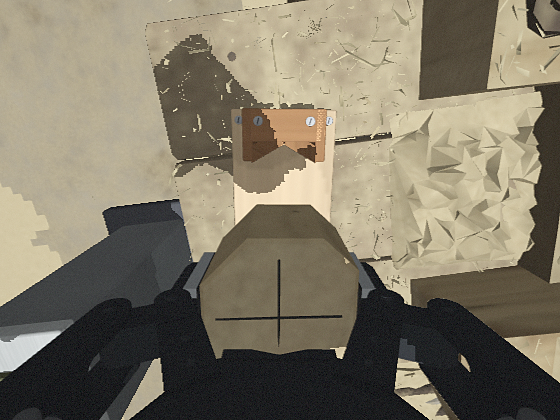

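The held blank's cross is at (279,317); ahead lies the V-stop, columns 243–334 and rows 108–162, with its notch apex near (286,146). I check those against the jig frame.

```bash
python3 - <<'E'
from h import *
import pickle
np.set_printoptions(precision=4,suppress=True)
c=pickle.load(open('w3.pkl','rb'));s=bot.sense()
x=np.array([.1257,.9921]);y=np.array([-x[1],x[0]]);o=np.array([.4662,.2567])
P=cloud(c)
for r in (195,190,120,130,150):
    z=P[r,:,2]; q=(P[r,:,:2]-o); 
    k=(z>.010)&(z<.07)&(np.abs(q@y)<.075);u=np.where(k)[0];print(r,u.min(),u.max(),q[u.min()]@y,q[u.max()]@y,np.median(z[k]),np.mean([q[u.min()]@y,q[u.max()]@y]))
# V apex: top of block z>.045, per-column front edge
q=P[...,:2]-o;X=q@x;Y=q@y;M=(P[...,2]>.05)&(P[...,2]<.07)&(X>.08)&(abs(Y)<.06)
for yy in np.arange(-.036,.037,.006):
    k=M&(abs(Y-yy)<.002);print(round(yy,3),X[k].min(),X[k].max(),np.median(P[k][:,2]))
k=np.array([ (ray(c,u,v,s['tool_pos'][2]+.03)[:2]-s['tool_pos'][:2]) for u,v in((279,317),)]);print('cross rel tool',k@s['tool_rot'][:2,:2],c['depth'][317,272],pt(c,272,312))
print('tcp in jig',(s['tool_pos'][:2]-o)@x,(s['tool_pos'][:2]-o)@y)
E
```

```text
195 234 330 0.05385352789984152 -0.053507736811322565 0.017143982642486344 0.00017289554425947706
190 233 331 0.05503701752247446 -0.054621869312602676 0.017081632739711528 0.00020757410493589187
120 231 335 0.05383372752069153 -0.05515744378158606 0.05706950022962748 -0.0006618581304472654
130 232 334 0.05284093291734114 -0.05475575587000578 0.05683622468700289 -0.0009574114763323191
150 232 333 0.05391119831020394 -0.05453237385913176 0.056222265476326916 -0.0003105877744639107
-0.036 0.09969627169464945 0.14685279324047107 0.056941075109805006
-0.03 0.09886308339897955 0.1468652280220558 0.05704373238340421
-0.024 0.10171006304626604 0.1468786394378883 0.05718129338520661
-0.018 0.10444821438456132 0.14687314546295932 0.056992064706736095
-0.012 0.10848407521680418 0.14686821045760404 0.05710370073712806
-0.006 0.11201877425936228 0.1468908236056722 0.05692019008299998
-0.0 0.11484562432557753 0.14690619105084612 0.05714144835307261
0.006 0.1119835207814459 0.14687578410905336 0.056961832969733034
0.012 0.10820855379295262 0.14776865909358017 0.05695221407296269
0.018 0.10472107526304918 0.14778661373222118 0.057045075443004495
0.024 0.10170627538043563 0.14779257232233364 0.05694512583354408
0.03 0.09897166347271621 0.14777902881157506 0.05696454601135276
0.036 0.1006526618575264 0.14778080097197108 0.056977551990781555
cross rel tool [[ 0.0009 -0.0008]] 0.11210854 [0.469  0.3236 0.2475]
tcp in jig 0.06463510664399985 0.0022355297965191926
```

Call:
move_arm(deltas=[[0,[0.1,0.2,3],0],[0,[0,0,5],0],[0,[0,0,5],0],[0,[0,0,2.7],0],[0,[0,0,0],0],[0,[0,0,0],0]])

```text
clock: 7.75
tool_pos: [0.476, 0.3228, 0.0645]
tool_rot: [[0.127, 0.992, 0.001], [0.992, -0.127, 0.001], [0.001, 0.001, -1.0]]
ft_force: [-0.2, 0.4, -1.6]
gripper_width: 0.059
grip_force: 43.6
```

```bash
python3 - <<'E'
from h import *
np.set_printoptions(precision=4,suppress=True)
s=bot.sense();x=np.array([.1257,.9921]);y=np.array([-x[1],x[0]]);o=np.array([.4662,.2567])
q=s['tool_pos'][:2]-o;print(s['tool_pos'],q@x,q@y,s['ft_force'],s['tool_rot'])
E
```

```text
[0.476  0.3228 0.0645] 0.06679566598769211 -0.0013674333687237472 [-0.2471  0.4033 -1.6102] [[ 0.1269  0.9919  0.0013]
 [ 0.9919 -0.1269  0.0008]
 [ 0.0009  0.0011 -1.    ]]
```

Call:
move_arm(deltas=[[0,[-0.1,-0.1,1.2],0],[0,[0,0,0.8],0],[0,[0,0,0.3],0],[0,[0,0,0.15],0],[0,[0,0,0],0],[0,[0,0,0],0]])

```text
clock: 8.5
tool_pos: [0.4737, 0.3222, 0.0396]
tool_rot: [[0.125, 0.992, -0.0], [0.992, -0.125, -0.0], [-0.0, -0.0, -1.0]]
ft_force: [-2.3, -1.9, 5.2]
gripper_width: 0.0586
grip_force: 44.0
```

Call:
move_arm(deltas=[[1,[0,0,0],0],[1,[0,0,0],0],[1,[0,0,0],0],[1,[0,0,0],0],[1,[0,0,-1],0],[1,[0,0,-4],0],[1,[0,0,-5],0],[1,[0,0,-5],0],[1,[-3,0,0],0],[1,[-4,0,0],0],[1,[-2.7,0,0],0],[1,[0,0,0],0]])

```text
clock: 10.0
tool_pos: [0.4614, 0.2246, 0.1896]
tool_rot: [[0.128, 0.992, 0.0], [0.992, -0.128, 0.0], [0.0, 0.0, -1.0]]
ft_force: [-0.0, 0.9, -0.3]
gripper_width: 0.0854
grip_force: 0.0
```

```bash
python3 - <<'E'
from h import *
np.set_printoptions(precision=4,suppress=True)
s=bot.sense();x=np.array([.1257,.9921]);y=np.array([-x[1],x[0]]);o=np.array([.4662,.2567])
q=s['tool_pos'][:2]-o;print(s['tool_pos'],q@x,q@y)
for n in('wrist','top'):
  c=bot.read_camera(n);save(c,n[0]+'4')
  P=cloud(c);q=P[...,:2]-o;X=q@x;Y=q@y;Z=P[...,2]
  for nm,k in(('knob',(Z>.09)&(Z<.115)&(abs(X+.03)<.03)&(abs(Y)<.025)),('blank',(Z>.062)&(Z<.08)&(X>.02)&(X<.11)&(abs(Y)<.05)),('ball',(Z>.11)&(Z<.14)&(X<-.1)&(X>-.17)&(abs(Y)<.03))):
    print(n,nm,k.sum(),*( [X[k].min(),X[k].max(),Y[k].min(),Y[k].max(),Z[k].max()] if k.any() else []))
E
```

```text
[0.4614 0.2246 0.1896] -0.03241408365103732 0.0007471753385761368
wrist knob 1047 -0.03955634704311813 -0.012123716516139452 -0.013497631147231801 0.014380321090996186 0.10062323642753485
wrist blank 5607 0.034561364542586154 0.09581690139728762 -0.028080904068577498 0.03133375633882979 0.07219018406119798
wrist ball 540 -0.13466753433802653 -0.12259344841725164 -0.01045614859923691 0.014209694845450874 0.12826718426785869
top knob 27 -0.040408080545158806 -0.024776855591449407 -0.00867650623868734 0.013900057188967523 0.10791287265197269
top blank 0
top ball 64 -0.1472643795205226 -0.12356189025231842 -0.01120689957733571 0.013129478358967923 0.13229306769911253
```

View pics/w4.png

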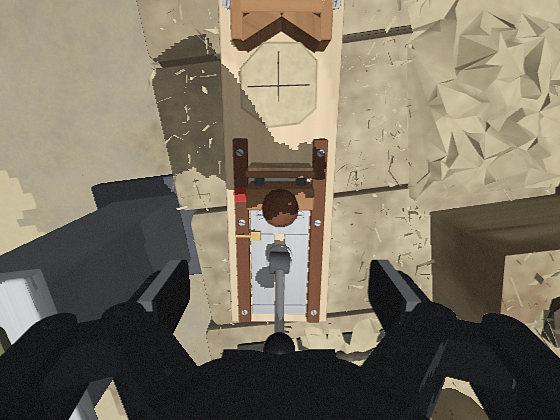

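View: blank upright at (278,85) just short of the V, knob at (281,207), pointer at (247,236) behind the red band (240,198), lever ball (280,345). Now the knob's exact x.

```bash
python3 - <<'E'
from h import *
np.set_printoptions(precision=4,suppress=True)
x=np.array([.1257,.9921]);y=np.array([-x[1],x[0]]);o=np.array([.4662,.2567])
c=bot.read_camera('wrist');P=cloud(c);q=P[...,:2]-o;X=q@x;Y=q@y;Z=P[...,2]
for z in np.arange(.064,.108,.005):
  k=(abs(Z-z)<.0025)&(abs(X+.03)<.03)&(abs(Y)<.02)
  if k.any(): print(round(z,3),k.sum(),X[k].min(),X[k].max(),Y[k].min(),Y[k].max())
for u,v,z in((247,236,.028),(280,165,.055),(280,170,.055),(281,207,.1),(240,198,.026)):
  p=ray(c,u,v,z)[:2]-o;print(u,v,p@x,p@y,pt(c,u,v))
E
```

```text
0.064 121 -0.034812094037042926 -0.00021706173342353805 -0.0198762421907594 0.01999038712196788
0.079 3 -0.0177952997688454 -0.012439862909837654 -0.010085204404638427 0.007636195742643219
0.084 42 -0.02411807202129353 -0.012098955482464757 -0.013238054357854332 0.014840646130735968
0.089 45 -0.0233113940362252 -0.011839997423641868 -0.012836416937524065 0.014496589750609388
0.094 270 -0.04025209547589819 -0.012120203498054606 -0.013527276086268598 0.014489673515787893
0.099 762 -0.03838439764750002 -0.01372557852346806 -0.011017073110339753 0.01267228181935667
247 236 -0.07107317005537375 0.033053771306819225 [0.4241 0.1895 0.0256]
280 165 0.004780052618917626 -0.0004991170559772772 [0.467  0.2578 0.0275]
280 170 0.00043965576950564795 -0.0005008032488695071 [0.4668 0.2577 0.0593]
281 207 -0.02059041959239143 -0.001028716573100777 [0.4646 0.236  0.0993]
240 198 -0.03162972914747608 0.03902250132652002 [0.4235 0.2302 0.0258]
```

Call:
move_arm(deltas=[[1,[0.5,0.05,3],0],[1,[0,0,4],0],[1,[0,0,3],0],[1,[0,0,0],0],[1,[0,0,0],0]])

```text
clock: 10.78
tool_pos: [0.4638, 0.232, 0.0897]
tool_rot: [[0.125, 0.992, 0.001], [0.992, -0.125, 0.001], [0.001, 0.001, -1.0]]
ft_force: [0.1, 0.1, 0.9]
gripper_width: 0.0849
grip_force: 0.0
```

```bash
python3 - <<'E'
from h import *
np.set_printoptions(precision=4,suppress=True)
s=bot.sense();x=np.array([.1257,.9921]);y=np.array([-x[1],x[0]]);o=np.array([.4662,.2567])
q=s['tool_pos'][:2]-o;print(s['tool_pos'],q@x,q@y,s['ft_force'])
E
```

```text
[0.4638 0.232  0.0897] -0.024815379915966822 -0.0007225824178106618 [0.1244 0.1105 0.8839]
```

Call:
move_arm(deltas=[[1,[-0.15,-0.1,0.2],0],[0,[0,0,0],0],[0,[0,0,0],0],[0,[0,0,0],0],[0,[0,0,0],0],[0,[0,0,0],0],[0,[0,0,0],0],[0,[0,0,0],0]], newtons=40)

```text
clock: 11.78
tool_pos: [0.4629, 0.2296, 0.0874]
tool_rot: [[0.126, 0.992, 0.002], [0.992, -0.126, -0.0], [0.0, 0.002, -1.0]]
ft_force: [2.9, -3.7, 5.0]
gripper_width: 0.027
grip_force: 39.6
```

Call:
move_arm(deltas=[[0,[0.5,0,0],0],[0,[0.7,0,0],0],[0,[0.7,0,0],0],[0,[0.6,0,0],0],[0,[0.3,0,0],0],[0,[0,0,0],0]])

```text
clock: 12.52
tool_pos: [0.4664, 0.2557, 0.0873]
tool_rot: [[0.127, 0.992, 0.003], [0.992, -0.127, -0.004], [-0.004, 0.003, -1.0]]
ft_force: [3.3, -6.8, 7.3]
gripper_width: 0.0274
grip_force: 39.7
```

```bash
cat >> h.py <<'E'
x=np.array([.1257,.9921]);y=np.array([-x[1],x[0]]);o=np.array([.4662,.2567])
def st():
    s=bot.sense();q=s['tool_pos'][:2]-o;f=s['ft_force'];print('jig xy mm',1000*q@x,1000*q@y,'z',s['tool_pos'][2],'F',f[:2]@x,f[:2]@y,f[2],'w',s['gripper_width'],s['grip_force'])
E
python3 -c "
from h import *
st()"
```

```text
jig xy mm -0.9385939839342287 -0.3162763070823218 z 0.08734585059140003 F -6.300754681293027 -4.105699564845773 7.275066735788441 w 0.027362563649446562 39.74368616938591
```

Call:
move_arm(deltas=[[0,[0.4,0.03,-0.03],0],[0,[0.4,0,0],0],[0,[0.4,0,0],0],[0,[0.2,0,0],0],[0,[0.1,0,0],0],[0,[0,0,0],0]])

```text
clock: 13.28
tool_pos: [0.4683, 0.2698, 0.0874]
tool_rot: [[0.127, 0.992, 0.002], [0.992, -0.127, -0.005], [-0.005, 0.003, -1.0]]
ft_force: [4.7, -8.9, 6.2]
gripper_width: 0.027
grip_force: 39.7
```

```bash
python3 -c "
from h import *
st()"
```

```text
jig xy mm 13.250894395980858 -0.44972025659697934 z 0.08739793468674138 F -8.22929052492535 -5.74472249914109 6.237279407361848 w 0.02702569155720064 39.685452436096966
```

Call:
move_arm(deltas=[[0,[0.1,0.05,-0.03],0],[0,[0.1,0.03,0],0],[0,[0.1,0,0],0],[0,[0,0,0],0]])

```text
clock: 13.78
tool_pos: [0.4687, 0.2724, 0.0874]
tool_rot: [[0.127, 0.992, 0.001], [0.992, -0.127, -0.006], [-0.006, 0.001, -1.0]]
ft_force: [2.3, -8.3, 5.6]
gripper_width: 0.0272
grip_force: 39.7
```

```bash
python3 -c "
from h import *
st()"
```

```text
jig xy mm 15.893596255989346 -0.4968126102299413 z 0.08739828803497998 F -7.909114953380898 -3.2987962298820253 5.564560997470314 w 0.02718219996074461 39.65454937890172
```

Call:
move_arm(deltas=[[0,[0.05,0.05,-0.02],0],[0,[0.05,0.02,0],0],[0,[0,0,0],0]])

```text
clock: 14.15
tool_pos: [0.4688, 0.2731, 0.0874]
tool_rot: [[0.127, 0.992, -0.001], [0.992, -0.127, -0.006], [-0.006, 0.0, -1.0]]
ft_force: [1.5, -9.2, 7.7]
gripper_width: 0.0274
grip_force: 39.7
```

Call:
move_arm(deltas=[[0,[0.05,0,0],0],[0,[0.05,0,0],0],[0,[0,0,0],0]])

```text
clock: 14.52
tool_pos: [0.4689, 0.2733, 0.0874]
tool_rot: [[0.127, 0.992, -0.001], [0.992, -0.127, -0.008], [-0.008, 0.0, -1.0]]
ft_force: [1.5, -10.7, 7.4]
gripper_width: 0.0271
grip_force: 39.8
```

```bash
python3 -c "
from h import *
st()"
```

```text
jig xy mm 16.81373607427288 -0.5469586064581127 z 0.08742035003138884 F -10.476029402894095 -2.7987626158803516 7.364821321796784 w 0.027061310024002465 39.75612456444651
```

Call:
move_arm(deltas=[[0,[0.05,0,0],0],[0,[0.05,0,0],0],[0,[0,0,0],0]])

```text
clock: 14.9
tool_pos: [0.4688, 0.2735, 0.0874]
tool_rot: [[0.127, 0.992, -0.001], [0.992, -0.127, -0.009], [-0.009, 0.0, -1.0]]
ft_force: [1.9, -12.6, 9.0]
gripper_width: 0.0273
grip_force: 39.8
```

```bash
python3 -c "
from h import *
st()
c=bot.read_camera('wrist');save(c,'w5')"
```

```text
jig xy mm 17.02084787062075 -0.5031992068956694 z 0.08738770430161533 F -12.28248161278739 -3.446344823852596 8.98829062813588 w 0.02734436106980924 39.84143848065287
```

View pics/w5.png

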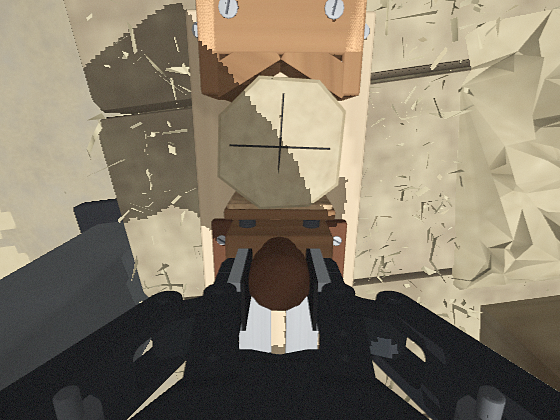

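The cross is at (281,147): the blank sits against both V faces, with the cork on its rear flat (row ~205). Force is 12.3 N in all and rising about 2 N per mm commanded, so I press on.

Call:
move_arm(deltas=[[0,[0.07,0.03,-0.1],0],[0,[0.07,0.03,-0.1],0],[0,[0.06,0,0],0],[0,[0,0,0],0]])

```text
clock: 15.45
tool_pos: [0.4688, 0.2737, 0.0875]
tool_rot: [[0.128, 0.992, -0.003], [0.992, -0.128, -0.013], [-0.014, -0.001, -1.0]]
ft_force: [3.3, -14.2, -0.8]
gripper_width: 0.0268
grip_force: 40.1
```

```bash
python3 -c "
from h import *
st()
c=bot.read_camera('top');st()"
```

```text
jig xy mm 17.203147592643557 -0.4589794142038106 z 0.08749687365642356 F -13.718303858198627 -5.031440470688412 -0.7724569903481411 w 0.026798147674094223 40.14518068637699
jig xy mm 17.19944230620387 -0.44123710460474586 z 0.08747796150731817 F -13.409643085906977 -5.703625257853089 -0.9067508332152783 w 0.02704060110848901 40.14370915945619
```

Call:
move_arm(deltas=[[0,[0.07,0.05,0],0],[0,[0.07,0.05,0],0],[0,[0.06,0,0],0],[0,[0,0,0],0],[0,[0,0,0],0]])

```text
clock: 16.12
tool_pos: [0.4689, 0.274, 0.0875]
tool_rot: [[0.128, 0.992, -0.005], [0.992, -0.128, -0.016], [-0.017, -0.003, -1.0]]
ft_force: [1.3, -17.7, 3.3]
gripper_width: 0.0268
grip_force: 40.5
```

```bash
python3 -c "
from h import *
st()
c=bot.read_camera('top');st()"
```

```text
jig xy mm 17.544689677968268 -0.5019088235283218 z 0.08745259339715769 F -17.42767358764897 -3.553554003128001 3.2731703921579034 w 0.026836355496706335 40.45239105820656
jig xy mm 17.54587002270778 -0.49391557451689483 z 0.08747513026269042 F -17.625818093920618 -3.534650006897305 2.9490746370466376 w 0.026946394722626717 40.45156300999224
```

17.5 N in all, about 9.5 N beyond the drag. I let go of the knob, rise and move over the lever ball.

Call:
move_arm(deltas=[[1,[0,0,0],0],[1,[0,0,0],0],[1,[0,0,0],0],[1,[0,0,0],0],[1,[0,0,-4],0],[1,[0,0,-6],0],[1,[-4,0,-2],0],[1,[-5,0,0],0],[1,[-5,0,0],0],[1,[-1,0,0],0],[1,[0,0,0],0],[1,[0,0,0],0]])

```text
clock: 17.68
tool_pos: [0.4535, 0.1341, 0.2097]
tool_rot: [[0.124, 0.992, 0.0], [0.992, -0.124, 0.001], [0.001, 0.0, -1.0]]
ft_force: [0.3, 0.3, -0.8]
gripper_width: 0.0855
grip_force: 0.0
```

```bash
python3 - <<'E'
from h import *
st();np.set_printoptions(precision=4,suppress=True);print(bot.sense()['tool_rot'])
for n in('wrist','scene'):
  c=bot.read_camera(n);save(c,n[0]+'6')
  P=cloud(c);q=P[...,:2]-o;X=q@x;Y=q@y;Z=P[...,2]
  for nm,k in(('ball',(Z>.10)&(Z<.14)&(X<-.1)&(X>-.17)&(abs(Y)<.03)),('knob',(Z>.08)&(Z<.115)&(abs(X)<.05)&(abs(Y)<.025))):
    print(n,nm,k.sum(),*( [X[k].min(),X[k].max(),Y[k].min(),Y[k].max(),Z[k].max()] if k.any() else []))
E
```

```text
jig xy mm -123.25937907041839 -2.7676224259321884 z 0.20965824874395492 F 0.3124845803363794 -0.2531319787806917 -0.7751062760928988 w 0.08546941132344216 0.0
[[ 0.1245  0.9922  0.0005]
 [ 0.9922 -0.1245  0.0008]
 [ 0.0008  0.0004 -1.    ]]
wrist ball 906 -0.14768368890141678 -0.12304258908013212 -0.010961836311485326 0.013930451226102399 0.12985274548689163
wrist knob 1515 0.0034025482718864743 0.029236750367805084 -0.01370190173424973 0.014210913292527645 0.10083152054915914
scene ball 64 -0.15281220088976924 -0.12806622703458417 -0.010549176747938574 0.014705201291336177 0.13122370423474072
scene knob 73 -0.0006737339543687867 0.025454967645311712 -0.013825089683895385 0.015869016736966397 0.1038658638572586
```

View pics/w6.png

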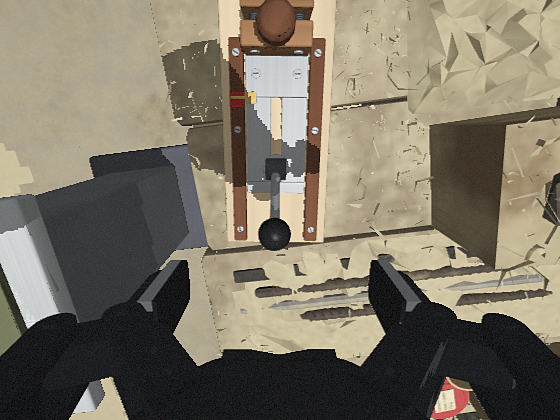

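The pointer (252,98) is alongside the red band (237,98); the lever ball is at (275,234), jig (-136, 1.5) mm, about 118 mm high. Going down to it.

Call:
move_arm(deltas=[[1,[-1.25,-0.4,0],0],[1,[0,0,4],0],[1,[0,0,3.5],0],[1,[0,0,1.7],0],[1,[0,0,0],0],[1,[0,0,0],0]])

```text
clock: 18.52
tool_pos: [0.4479, 0.1211, 0.1183]
tool_rot: [[0.125, 0.992, 0.001], [0.992, -0.125, 0.0], [0.0, 0.001, -1.0]]
ft_force: [0.4, -1.2, -0.0]
gripper_width: 0.0852
grip_force: 0.0
```

```bash
python3 -c "
from h import *
st()"
```

```text
jig xy mm -136.79293223908854 1.1435253257083673 z 0.11832685360513132 F -1.1102547845866393 -0.5647436275996136 -0.021332831814285608 w 0.08521387324412256 0.0
```

Call:
move_arm(deltas=[[0,[0,0,0],0],[0,[0,0,0],0],[0,[0,0,0],0],[0,[0,0,0],0],[0,[0,0,0],0],[0,[0,0,0],0],[0,[-0.45,0,0.26],0],[0,[-0.45,0,0.27],0],[0,[-0.4,0,0.31],0],[0,[-0.4,0,0.32],0],[0,[0,0,0],0]], newtons=50)

```text
clock: 19.9
tool_pos: [0.4458, 0.1031, 0.1064]
tool_rot: [[0.125, 0.992, 0.001], [0.992, -0.125, -0.003], [-0.002, 0.002, -1.0]]
ft_force: [0.5, -4.8, 4.8]
gripper_width: 0.0232
grip_force: 50.7
```

```bash
python3 -c "
from h import *
st()"
```

```text
jig xy mm -154.9808841973175 0.9664966215708013 z 0.10638191613017745 F -4.724409022786109 -1.1471262905480257 4.799444754589798 w 0.023154219746827197 50.65786421298981
```

Call:
move_arm(deltas=[[0,[-0.3,0,0.36],0],[0,[-0.33,0,0.38],0],[0,[-0.3,0,0.4],0],[0,[-0.3,0,0.4],0],[0,[-0.27,0,0.43],0],[0,[-0.27,0,0.43],0],[0,[0,0,0],0]])

```text
clock: 20.78
tool_pos: [0.4429, 0.0828, 0.0822]
tool_rot: [[0.128, 0.992, 0.0], [0.992, -0.128, -0.009], [-0.009, 0.002, -1.0]]
ft_force: [0.7, -13.7, 7.2]
gripper_width: 0.0229
grip_force: 49.3
```

```bash
python3 -c "
from h import *
st()"
```

```text
jig xy mm -175.4261148584939 1.2274833593936485 z 0.08222189458516391 F -13.51334111544706 -2.450304335962045 7.169905252980119 w 0.022944777532572215 49.300119280815125
```

Call:
move_arm(deltas=[[0,[-0.4,0,0.4],0],[0,[-0.35,0,0.45],0],[0,[-0.25,0,0.5],0],[0,[-0.15,0,0.5],0],[0,[0,0,0],0]])

```text
clock: 21.4
tool_pos: [0.4407, 0.0663, 0.0635]
tool_rot: [[0.13, 0.991, -0.0], [0.991, -0.13, -0.022], [-0.022, 0.002, -1.0]]
ft_force: [1.2, -29.0, 10.1]
gripper_width: 0.0123
grip_force: 42.0
```

```bash
python3 -c "
from h import *
st()"
```

```text
jig xy mm -192.08917142443696 1.330638288481456 z 0.06350549656632597 F -28.61071931666956 -4.839365072262778 10.130331973773849 w 0.012294612483230109 42.02934265136719
```

The ball is slipping out of the grip. I open, rise and look.

Call:
move_arm(deltas=[[1,[0,0,0],0],[1,[0,0,0],0],[1,[0,0,0],0],[1,[0,0,-3],0],[1,[0,0,-5],0],[1,[0,0,-4],0],[1,[0,0,0],0],[1,[0,0,0],0]])

```text
clock: 22.4
tool_pos: [0.4411, 0.0756, 0.1829]
tool_rot: [[0.125, 0.992, -0.001], [0.992, -0.125, 0.0], [0.0, -0.001, -1.0]]
ft_force: [-0.3, -1.0, 0.0]
gripper_width: 0.085
grip_force: 0.0
```

```bash
python3 - <<'E'
from h import *
st()
for n in('wrist','scene','top'):
  c=bot.read_camera(n);save(c,n[0]+'7')
  P=cloud(c);q=P[...,:2]-o;X=q@x;Y=q@y;Z=P[...,2]
  m=c['frame'].max(2)<70
  for nm,k in(('ball',m&(Z>.035)&(Z<.14)&(X<-.12)&(X>-.22)&(abs(Y)<.025)),('knob',(Z>.08)&(Z<.115)&(abs(X)<.05)&(abs(Y)<.025))):
    print(n,nm,k.sum(),*( [X[k].min(),X[k].max(),Y[k].min(),Y[k].max(),Z[k].max()] if k.any() else []))
E
```

```text
jig xy mm -182.8651269382096 2.1448439338739256 z 0.18291201837424315 F -1.0333372711858144 0.19434487738333195 0.008868113806196953 w 0.08499690908407272 0.0
wrist ball 791 -0.18407453797432732 -0.16018750781058064 -0.010819647614044822 0.01457812622514921 0.09103055332767693
wrist knob 0
scene ball 49 -0.1872646454432361 -0.16812045222854938 -0.005955743484203982 0.013990107504735123 0.0916257279775321
scene knob 20 -0.0012392296907925864 0.021806783104787272 -0.003331256439661931 0.015097636623955609 0.09386514076690433
top ball 0
top knob 77 0.003993971766837916 0.03159030442596204 -0.013163497904533953 0.012432545697830174 0.106704114187957
```

View pics/w7.png

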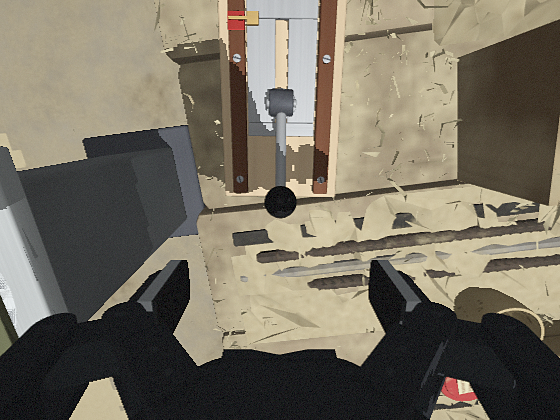

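Ball now at (280,202), jig x -172.5 mm, top 91 mm high, so the lever is at about 0.72 rad; pointer still on the band (250,18). I shut the fingers and press it down from above.

Call:
move_arm(deltas=[[0,[0.5,0,0],0],[0,[0,0,2],0],[0,[0,0,3],0],[0,[0,0,2],0],[0,[0,0,0],0],[0,[0,0,0],0]])

```text
clock: 23.3
tool_pos: [0.4426, 0.0804, 0.1139]
tool_rot: [[0.125, 0.992, 0.0], [0.992, -0.125, 0.0], [0.0, 0.0, -1.0]]
ft_force: [0.1, -1.0, 0.0]
gripper_width: -0.0001
grip_force: 0.0
```

```bash
python3 -c "
from h import *
st()"
```

```text
jig xy mm -177.84851530129853 1.225839902082555 z 0.1138869123714957 F -0.9786093264262273 -0.2106245900577175 0.035276450427366796 w -0.00011964144742797031 0.0
```

Call:
move_arm(deltas=[[0,[0,0,0.6],0],[0,[0,0,0.5],0],[0,[0,0,0.5],0],[0,[-0.1,0,0.4],0],[0,[-0.1,0,0.4],0],[0,[-0.1,0,0.4],0],[0,[0,0,0.4],0],[0,[0,0,0],0]])

```text
clock: 24.3
tool_pos: [0.4423, 0.0769, 0.0818]
tool_rot: [[0.126, 0.992, 0.001], [0.992, -0.126, -0.001], [-0.0, 0.001, -1.0]]
ft_force: [-0.1, -1.0, 2.4]
gripper_width: 0.0002
grip_force: 0.9
```

```bash
python3 -c "
from h import *
st()"
```

```text
jig xy mm -181.38805140161998 1.0750937890503671 z 0.08180678226010601 F -1.0020464025644447 -0.06469177901955508 2.4461992746734396 w 0.00024948279232364667 0.8956606965512037
```

Call:
move_arm(deltas=[[0,[0,0,0.2],0],[0,[0,0,0.2],0],[0,[0,0,0.1],0],[0,[0,0,0],0]])

```text
clock: 24.8
tool_pos: [0.4423, 0.0762, 0.0774]
tool_rot: [[0.126, 0.992, 0.001], [0.992, -0.126, -0.003], [-0.002, 0.002, -1.0]]
ft_force: [-1.1, -4.9, 10.0]
gripper_width: 0.0001
grip_force: 4.8
```

Call:
move_arm(deltas=[[0,[0,0,0.1],0],[0,[0,0,0.1],0],[0,[0,0,0],0]])

```text
clock: 25.18
tool_pos: [0.4425, 0.0762, 0.0771]
tool_rot: [[0.126, 0.992, 0.002], [0.992, -0.126, -0.003], [-0.002, 0.003, -1.0]]
ft_force: [-6.0, -5.9, 25.3]
gripper_width: -0.0001
grip_force: 12.7
```

On its stop (force jumped to 25 N with no more travel). I back off and check.

Call:
move_arm(deltas=[[0,[0,0,-1],0],[0,[0,0,-4],0],[0,[0,0,-6],0],[0,[0,0,-5],0],[0,[4,0,0],0],[0,[5,0,0],0],[0,[5,0,0],0],[0,[0,0,0],0],[0,[0,0,0],0]])

```text
clock: 26.3
tool_pos: [0.4589, 0.2161, 0.2341]
tool_rot: [[0.125, 0.992, -0.001], [0.992, -0.125, -0.001], [-0.001, -0.001, -1.0]]
ft_force: [0.7, 0.1, 0.4]
gripper_width: -0.0
grip_force: 0.0
```

```bash
python3 - <<'E'
from h import *
st()
c=bot.read_camera('wrist');save(c,'w8')
for n in('wrist','scene'):
  c=bot.read_camera(n)
  P=cloud(c);q=P[...,:2]-o;X=q@x;Y=q@y;Z=P[...,2]
  m=c['frame'].max(2)<70
  for nm,k in(('ball',m&(Z>.035)&(Z<.14)&(X<-.16)&(X>-.22)&(abs(Y)<.025)),('knob',(Z>.08)&(Z<.115)&(abs(X)<.05)&(abs(Y)<.025)),('blank',(Z>.065)&(Z<.08)&(X>.035)&(X<.12)&(abs(Y)<.05))):
    print(n,nm,k.sum(),*( [X[k].min(),X[k].max(),Y[k].min(),Y[k].max(),Z[k].max()] if k.any() else []))
E
```

```text
jig xy mm -41.23558918439433 2.16681087829848 z 0.23407404438349302 F 0.1556120045859052 -0.6389870622183388 0.39687797734251623 w -1.1727555027018331e-05 0.0
wrist ball 0
wrist knob 869 0.003715865951983879 0.032232489356316736 -0.013734006537559379 0.013969440584848133 0.10075979124683632
wrist blank 4228 0.04569584233212918 0.10740179538853745 -0.030927564464047694 0.029734828009409818 0.07226773525514663
scene ball 37 -0.19469488121900483 -0.1778696716487063 -0.004432461213244532 0.014839879449094337 0.06674451956473693
scene knob 73 -0.0015462885561936266 0.02590287019858402 -0.013780657545576228 0.01642193812120967 0.10136545248646422
scene blank 131 0.04048116816047792 0.10573598670214003 -0.028633594205767048 0.0307737291435925 0.07422032190276728
```

View pics/w8.png

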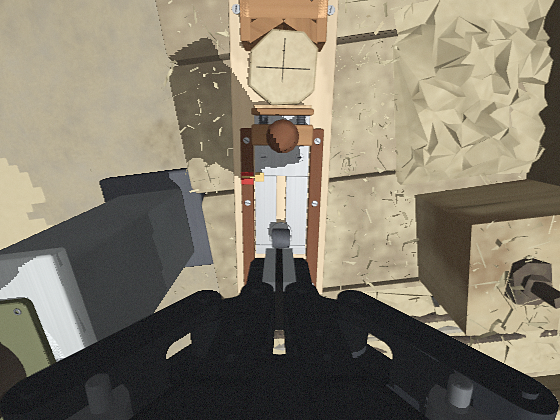

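The blank sits in the V (cross at 285,68), the cork is on it (row 108), and the pointer (260,177) is level with the red band (247,181). The ball is hidden, so I do one close check of the lever.

Call:
move_arm(deltas=[[0,[-5,0,0],0],[0,[-5,0,0],0],[0,[-5,0,0],0],[0,[0,0,0],0],[0,[0,0,0],0]])

```text
clock: 27.08
tool_pos: [0.4407, 0.0669, 0.2348]
tool_rot: [[0.127, 0.992, 0.001], [0.992, -0.127, 0.001], [0.001, 0.001, -1.0]]
ft_force: [0.1, 0.2, -0.2]
gripper_width: -0.0001
grip_force: 0.0
```

```bash
python3 - <<'E'
from h import *
st()
c=bot.read_camera('wrist');P=cloud(c);q=P[...,:2]-o;X=q@x;Y=q@y;Z=P[...,2]
k=(c['frame'].max(2)<70)&(Z>.035)&(Z<.14)&(X<-.16)&(X>-.22)&(abs(Y)<.025)
print(k.sum(),X[k].min(),X[k].max(),np.percentile(Z[k],[90,98,100]))
k=(Z>.03)&(X<-.11)&(X>-.165)&(abs(Y)<.015);print('rod',np.polyfit(X[k],Z[k],1),k.sum())
E
```

```text
jig xy mm -191.4890559145802 1.4393653981822432 z 0.23475976087026043 F 0.23057579455913954 -0.03038559605111371 -0.24108662101038575 w -0.0001136807130330364 0.0
431 -0.1922758937169132 -0.1685246614781145 [0.06215124 0.06311023 0.06389466]
rod [7.72786165 1.2387902 ] 1446
```

Ball top is at 64 mm and its centre at x -181 mm, so the lever is fully down. Handing in.

```bash
python3 -c "
from workcell import bot
print(bot.job_done())"
```

```text
the job is handed in; nothing more can be done
None
```

The blank stands nipped in the V at about 9.5 N beyond the jaw's drag, the pointer is on the red band, and the cam lever is fully down on its stop after slipping once from the grip partway. The arm is clear, the cup, tape and tin were never touched, and the job was handed in at about 27 s; the hand-in gave no verdict.

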